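# Dock two vial racks behind their sprung latches

## Robot

A 7-joint arm with a two-finger parallel gripper is mounted at the origin on the work surface. World frame = base frame: x ahead of the robot, y to its left, z up, the work surface at z = 0. Lengths are in m, angles in rad, forces in N, time in s.
With the tool pointing down it reaches from about 0.4 to 0.85 m from the base axis. Payload 10.4 kg.
Tool frame: the origin (TCP) lies at the very end of the fingers, on their centre line; the grasp point (between the pads) lies 19 mm behind it (manip.grip_point_offset is the distance from the TCP to the grasp point, in m); z points along the fingers, y is the line along which they close (so a half turn about z gives the same grasp; the last joint's range is limited). The gripper opens to 85 mm and grips with 20 to 120 N. Pads are 22 mm wide; open, the fingers measure 114 mm over their backs; the gripper's body (76 mm by 85 mm) begins 54 mm behind the grasp point. The pads swing forward as they close: fully open they stand 13 mm farther back than shut.
Start: joints at [-1.224, 0.332, -0.065, 1.46, 0.022, 1.35, -0.088], TCP at [0.226, 0.583, 0.231] pointing down, gripper open.
Joint ranges: [-2.6, 2.6], [-0.5, 2.12], [-1.47, 1.34], [0.16, 2.42], [-1.27, 4.41], [0.06, 2.06], [-2.6, 2.6]. Speed limits (rad/s): [2.22, 2.22, 2.79, 2.79, 3.14, 3.14, 3.14].

## Interface

Orientations are given as a unit quaternion [x, y, z, w].
In Python, from workcell import manip gives the robot as it stands. The module is installed in compiled form; this text tells all that it offers.
- The arm moves only by the shell command python3 -m inch 'ROWS' [OPENING] [FORCE]. ROWS is JSON, a list of rows, each a list of 2 entries, a list of its own where there are three numbers: the shift along the tool's x, y, z each as a share of 0.08 m, from -1 to 1, then the turn, a rotation vector about the tool's x, y, z each as a share of 45 degrees, from -1 to 1. A call has exactly 10 rows; each row is the pose to reach, as a shift and turn from the pose commanded when the call began, along the tool's axes at that moment; what a row does not reach only later rows make up. A row lasts 1/10 s, in which the tool goes at most 50 mm and 8.59 degrees, less where a joint would pass 70% of its speed; a pose out of reach is approached as far as the arm can. A call with a number of a shift or a turn outside -1 to 1 is refused whole. A call with a gripper value outside its range is refused whole. OPENING is the opening, from 0 (shut) to 1 (fully open), set as the call begins (- or left out, the last holds). The fingers move at their own pace and stop on an object; FORCE is the grip in N (left out, the last holds). Time passes only in rows, so rows that repeat a pose let the fingers close, or fill a call up. It gives the time, the measured TCP pose, the force, the opening and the grip force at its end, in the units of the state.
- manip.get_obs(): the state, without advancing time (a new reading comes with each control period).
- manip.camera(name): name is "scene" or "top" or "wrist"; returns the picture (420x560x3 uint8, red, green, blue); there is no depth.
- manip.camera_params(name): a dict with "fov_y" (degrees; the focal length in pixels is half the picture's height over the tangent of half this angle, whatever the lens; pixels are square), "cx", "cy" (the principal point, pixels), "camera_from_world" (4x4, takes a point from world to camera coordinates); the wrist camera has in their place "T_tool_cam" (4x4, takes a point from camera to tool coordinates, whose origin is the TCP and whose axes are the flange's). Camera axes: x right, y up, looking along -z (the intrinsics and any distortion apply to the point x, -y, -z); pixel columns grow to the right and rows downward; lengths in m; the calibration is good to about 2 mm. A picture is of the moment at which its call begins: read the wrist's pose just before it. camera_params takes no time and is no camera call.
- manip.hand_in(): hands the job in; it is judged then, once.
The state is a dict: "clock": time; "joint_pos": joint angles; "joint_velocities": joint speeds; "tau": joint torques, N m; "position": TCP position; "ee_rot": TCP orientation; "ft_force": force on the tool from outside, world axes, zero at the start; "torque": the same for the moment, N m; "grip_width": opening from 0.0 (shut) to 1.0 (fully open); "grasp_force": force on a finger pad.
Only numpy, scipy, OpenCV 4.12 (cv2) and the standard library are available. Lean on these libraries where they do the work, as an engineer would, in place of code of your own. Each camera call takes 0.05 s, during which the arm holds its last target. There are 200 camera calls.

## Task

Load both vial racks into the two docking lanes: one already stands part-way in its lane, the other is on the bench and goes into the empty lane, toe end first, set down gently on the bed just short of the latch. For each rack, press the blue latch plate down with a fingertip, keep it down while pushing the rack's steel end plate past the latch teeth and home to the stop, then back off and let the latch spring fully up behind the end plate. Keep the racks upright, never lift a rack over a latch that is not pressed, and leave the white cup and the two loose vials where they are.

Things in the scene. Friction and masses are not known exactly. Their poses are not given: they have to be found in the camera images.
- lane_1: Lane that already holds rack 1 part-way (lanes are alike): aluminium bed fixed on the bench, 250 x 74 mm. Origin at its underside on the centre line, right under the rack point of a rack that is home; x = loading direction (away from the robot), z up. Bed top z +18. Rack point at lane x: 0 home, -4..0 latched (free play), -15 stopped by raised teeth, about -28 to set it in from above
- lane_2: The empty lane, same make and axes. White guides of each lane: 40 mm apart (rack 36 wide), flared lips outward to 29 from the centre line and up to z +35, at x -60..-46 and +5..+60; at x -46..+5 both sides are open for fingers above the 48 wide bed (top z +18). Latch plate in the mouth, x -139..-73
- stop_1 (a point): Lane 1, on the bed top at the stop's face, lane x +86, z +18. Over it a hold-down bridge, lane x +68..+92, 52 wide, underside 12 mm above the bed, top 18 above: the rack's toe slides under it, the block stays in front
- stop_2 (a point): The same point of lane 2
- latch_1 (a joint): Travel of lane 1's latch plate in m: 0 fully up, 0.011 down at its end stop. It moves straight down and is spring-returned: about 4 N to start, 10 N at the bottom. Teeth clear the end plate from about 0.008
- latch_2 (a joint): Travel of lane 2's latch plate, same
- press_1 (a point): Point on top of lane 1's blue latch plate (58 wide, 66 long, lane x -139..-73, top z +17 when up), on the centre line at lane x -118; goes down with the plate. A fingertip can slide along the plate while pressing it
- press_2 (a point): The same point of lane 2's latch plate
- teeth_1 (a point): Between the two steel teeth of latch 1, level with their tops (z +26.5 when up). Each tooth is 6 mm long (lane x -79..-73) and stands 22 to 29 mm off the centre line, so a finger passes between them. They go down with the plate
- teeth_2 (a point): The same point of latch 2
- rack_1 (a point): Rack 1, on the bed of lane 1, end plate short of the teeth. White block x -46..+64, 36 wide, 44 high, four red-capped vials fixed in it (tops 57 above the underside), low tail 24 high x -64..-46; 0.27 to 0.45 kg. Point: on the centre line 22 above the underside; x towards the toe, a tongue 30 wide, 10 high, x +64..+86. Grip here across the width (y), pads about 28 above the underside
- rack_2 (a point): Rack 2, standing on the bench, same make and axes; belongs in lane 2, on its bed, x along the lane's x
- endplate_1 (a point): Centre of the rear face of rack 1's steel end plate, the face to push: 69 behind the rack point (plate x -69..-64), 60 wide, from 1 to 26 above the underside, point at 13.5. When latched it stands 0 to 4 mm beyond the teeth
- endplate_2 (a point): The same point of rack 2
- stopper_cup: Bystander: white open cup, 72 mm across, 50 high, origin at its underside
- spare_vial_0 (a point): Bystander: loose glass vial with green cap, 30 mm across, 62 high, standing; point at its centre
- spare_vial_1 (a point): Bystander: second loose vial, same
There are look-alikes about, which are no part of the job. What is shaped like the part that bears rack_1 but orange is not meant.

How it is judged:
By the outcome, as a careful person would: the job done as asked, in the order asked, and still so for the second after the job is handed in, with the robot touching nothing.
It also fails if it takes over 54 s, if anything falls off the work surface, if the arm or the gripper's body presses on something with over 40 N, if the wrist force passes 120 N, or if a joint passes its speed limit or range.

## Working session

There is one attempt and no reset: what is moved stays moved. The work goes in short steps, Python scripts to look and compute and a shell command to move; the robot and the scene stay as the last step left them, time stands still between calls to the robot, and variables do not carry over. Pictures are saved under pics/ and viewed, at most 10 in all, crops included, and the job is handed in when it is done.

```bash
mkdir -p pics
cat > h.py <<'E'
import numpy as np, cv2
from scipy.spatial.transform import Rotation as R
from workcell import manip
def par(n,obs=None):
    p=manip.camera_params(n); f=210/np.tan(np.radians(p["fov_y"])/2)
    if "camera_from_world" in p: T=np.array(p["camera_from_world"])
    else:
        W=np.eye(4); W[:3,:3]=R.from_quat(obs["ee_rot"]).as_matrix(); W[:3,3]=obs["position"]
        T=np.linalg.inv(W@np.array(p["T_tool_cam"]))
    return f,p["cx"],p["cy"],T
def proj(P,c):
    f,cx,cy,T=c; q=np.atleast_2d(P)@T[:3,:3].T+T[:3,3]
    return np.c_[cx+f*q[:,0]/-q[:,2], cy-f*q[:,1]/-q[:,2]]
def ray(u,v,c):
    f,cx,cy,T=c; d=T[:3,:3].T@np.array([(u-cx)/f,-(v-cy)/f,-1]); o=-T[:3,:3].T@T[:3,3]
    return o,d
def onz(u,v,z,c):
    o,d=ray(u,v,c); return o+d*(z-o[2])/d[2]
def tri(obsv):
    A=np.zeros((3,3));b=np.zeros(3)
    for u,v,c in obsv:
        o,d=ray(u,v,c); d=d/np.linalg.norm(d); M=np.eye(3)-np.outer(d,d); A+=M;b+=M@o
    return np.linalg.solve(A,b)
def save(img,name): cv2.imwrite("pics/"+name,cv2.cvtColor(img,cv2.COLOR_RGB2BGR))
E
python3 - <<'E'
from h import *
o=manip.get_obs(); print({k:np.round(v,3) for k,v in o.items()})
for n in("scene","top","wrist"):
    im=manip.camera(n); np.save(f"pics/{n}0.npy",im); save(im,f"{n}0.png"); print(n,{k:np.round(v,3).tolist() for k,v in manip.camera_params(n).items()})
E
```

```text
{'clock': np.float64(0.0), 'joint_pos': array([-1.224,  0.333, -0.065,  1.461,  0.022,  1.35 , -0.089]), 'joint_velocities': array([ 0.   , -0.002,  0.   ,  0.   ,  0.   , -0.001,  0.002]), 'tau': array([ 1.0000e-03, -6.2544e+01,  5.0000e-02, -3.9160e+01,  1.6000e-02,
        1.0000e-02, -0.0000e+00]), 'position': array([0.226, 0.582, 0.231]), 'ee_rot': array([ 0.184,  0.983, -0.001, -0.   ]), 'ft_force': array([-0.094,  0.121,  0.252]), 'torque': array([-0.027, -0.   ,  0.049]), 'grasp_force': np.float64(0.0), 'grip_width': np.float64(1.004)}
scene {'fov_y': 45.761, 'cx': 280.692, 'cy': 212.813, 'camera_from_world': [[0.339, 0.941, 0.012, -0.21], [-0.619, 0.214, 0.756, 0.266], [0.709, -0.264, 0.654, -1.528], [0.0, 0.0, 0.0, 1.0]]}
top {'fov_y': 50.211, 'cx': 283.345, 'cy': 207.099, 'camera_from_world': [[0.012, -1.0, 0.0, 0.035], [0.978, 0.012, 0.206, -0.525], [-0.206, -0.002, 0.979, -1.096], [0.0, 0.0, 0.0, 1.0]]}
wrist {'fov_y': 59.652, 'cx': 283.853, 'cy': 213.81, 'T_tool_cam': [[0.0, 0.963, 0.269, 0.069], [1.0, -0.0, -0.001, -0.0], [-0.001, 0.269, -0.963, -0.143], [0.0, 0.0, 0.0, 1.0]]}
```

View pics/top0.png

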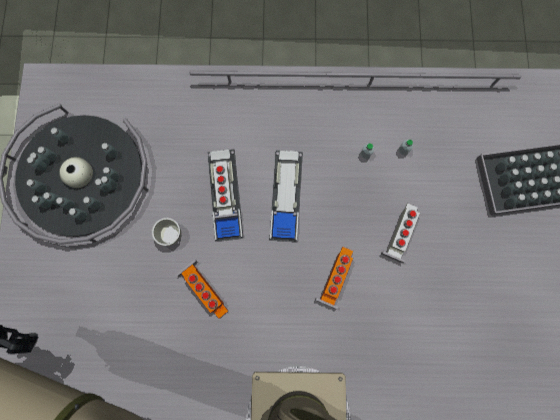

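View pics/scene0.png

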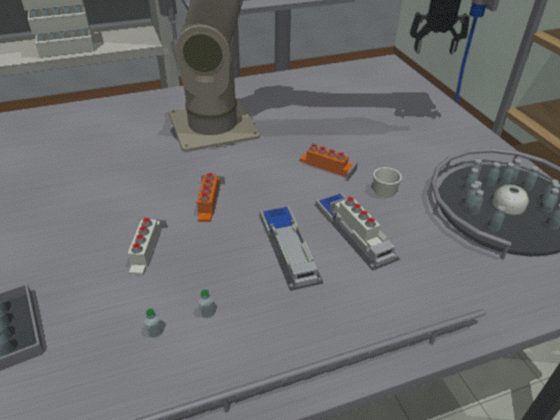

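Top view: the racks that could be confused are the white rack in lane 1 (222,195), a white rack on the bench at (403,233), and orange racks at (204,290) and (337,278). Lane 1 is at (225,195) and the empty lane 2 at (287,195). The cup is at (167,233) and the loose vials are at (369,150) and (407,147). I choose the white rack at (403,233) as rack 2, with its end plate at (395,258) and its toe at (415,208).

Run:
```python
from h import *
c=par("top")
for n,u,v,z in [("latch1",228,228,.017),("bridge1",221,156,.036),("latch2",285,226,.017),("bridge2",287,155,.036),("r2 plate",394,257,.03),("r2 toe",413,209,.01),("r2cap0",400,243,.057),("r2cap3",411,214,.057),("cup",167,233,.05),("v0",369,148,.062)]:
    print(n,onz(u,v,z,c).round(3))
im=np.load("pics/top0.npy"); save(np.hstack([cv2.resize(im[135:255,195:315],(480,480),interpolation=2),cv2.resize(im[190:270,375:430],(310,480),interpolation=2)]),"crop0.png")
```

```text
latch1 [0.474 0.186 0.017]
bridge1 [0.666 0.21  0.036]
latch2 [0.481 0.037 0.017]
bridge2 [0.671 0.034 0.036]
r2 plate [ 0.402 -0.243  0.03 ]
r2 toe [ 0.532 -0.304  0.01 ]
r2cap0 [ 0.435 -0.253  0.057]
r2cap3 [ 0.51  -0.285  0.057]
cup [0.454 0.337 0.05 ]
v0 [ 0.684 -0.181  0.062]
```

View pics/crop0.png

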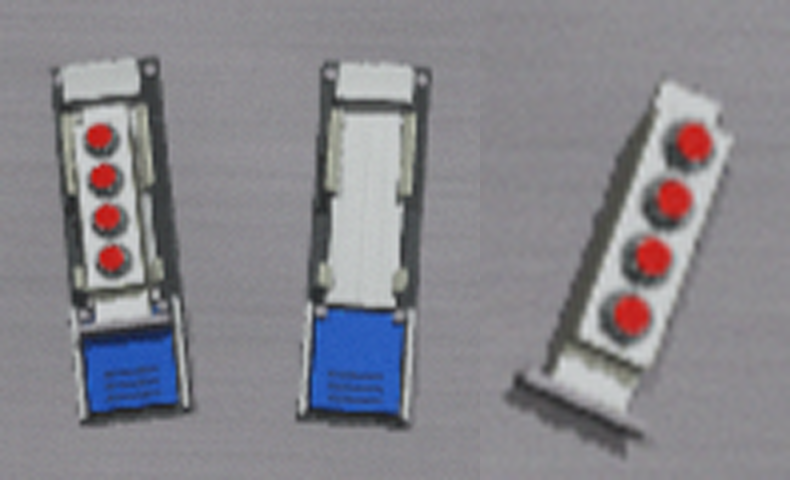

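The crop confirms the white racks and both lanes: rack 1's end plate is short of the teeth, and the plain white rack is rack 2. I'll do lane 1 first, fingers shut.

```bash
R='[[[-0.1,-0.09,0],[0,0,0]],[[-0.2,-0.18,0],[0,0,0]],[[-0.3,-0.27,0],[0,0,0]],[[-0.4,-0.36,0],[0,0,0]],[[-0.5,-0.45,0],[0,0,0]],[[-0.6,-0.54,0],[0,0,0]],[[-0.7,-0.63,0],[0,0,0]],[[-0.8,-0.72,0],[0,0,0]],[[-0.9,-0.81,0],[0,0,0]],[[-1,-0.9,0],[0,0,0]]]' ; echo >/dev/null
python3 -m inch '[[[-0.1,-0.09,0],[0,0,0]],[[-0.2,-0.18,0],[0,0,0]],[[-0.3,-0.27,0],[0,0,0]],[[-0.4,-0.36,0],[0,0,0]],[[-0.5,-0.45,0],[0,0,0]],[[-0.6,-0.54,0],[0,0,0]],[[-0.7,-0.63,0],[0,0,0]],[[-0.8,-0.72,0],[0,0,0]],[[-0.9,-0.81,0],[0,0,0]],[[-1,-0.9,0],[0,0,0]]]' 0
python3 -m inch '[[[-0.1,-0.09,0],[0,0,0]],[[-0.2,-0.18,0],[0,0,0]],[[-0.3,-0.27,0],[0,0,0]],[[-0.4,-0.36,0],[0,0,0]],[[-0.5,-0.45,0],[0,0,0]],[[-0.6,-0.54,0],[0,0,0]],[[-0.7,-0.63,0],[0,0,0]],[[-0.8,-0.72,0],[0,0,0]],[[-0.9,-0.81,0],[0,0,0]],[[-1,-0.9,0],[0,0,0]]]'
```

```text
clock: 1.15
position: [0.2748, 0.4859, 0.2313]
ee_rot: [0.184, 0.983, 0.0, -0.0]
ft_force: [0.9, 0.2, 0.3]
grip_width: -0.002
grasp_force: 0.0
clock: 2.15
position: [0.3234, 0.3899, 0.2314]
ee_rot: [0.184, 0.983, 0.0, 0.0]
ft_force: [-0.3, -0.0, 0.6]
grip_width: -0.0
grasp_force: 0.0
```

```bash
python3 -m inch '[[[-0.1,-0.1,0],[0,0,0]],[[-0.2,-0.2,0],[0,0,0]],[[-0.3,-0.3,0],[0,0,0]],[[-0.4,-0.4,0],[0,0,0]],[[-0.5,-0.5,0],[0,0,0]],[[-0.6,-0.6,0],[0,0,0]],[[-0.7,-0.7,0],[0,0,0]],[[-0.8,-0.8,0],[0,0,0]],[[-0.9,-0.9,0],[0,0,0]],[[-1,-1,0],[0,0,0]]]'
python3 -m inch '[[[-0.1,-0.1,0],[0,0,-0.07]],[[-0.2,-0.2,0],[0,0,-0.14]],[[-0.3,-0.3,0],[0,0,-0.21]],[[-0.4,-0.4,0],[0,0,-0.28]],[[-0.6,-0.5,0],[0,0,-0.35]],[[-0.8,-0.6,0],[0,0,-0.42]],[[-0.9,-0.7,0],[0,0,-0.49]],[[-1,-0.85,0],[0,0,-0.56]],[[-1,-0.9,0],[0,0,-0.63]],[[-1,-0.9,0],[0,0,-0.63]]]'
python3 - <<'E'
from h import *
import pickle
o=manip.get_obs(); im=manip.camera("wrist"); save(im,"w1.png"); pickle.dump((o,im),open("pics/w1.pkl","wb")); print(o["position"].round(4),o["ee_rot"].round(4))
E
```

```text
clock: 3.15
position: [0.3691, 0.2863, 0.2313]
ee_rot: [0.184, 0.983, 0.0, 0.0]
ft_force: [-0.2, 0.5, 0.3]
grip_width: -0.004
grasp_force: 0.0
clock: 4.15
position: [0.4174, 0.1901, 0.2314]
ee_rot: [-0.062, 0.998, 0.0, 0.0]
ft_force: [-0.6, 0.2, -0.0]
grip_width: -0.002
grasp_force: 0.0
[0.4174 0.1901 0.2314] [-6.230e-02  9.981e-01  1.000e-04  0.000e+00]
```

View pics/w1.png

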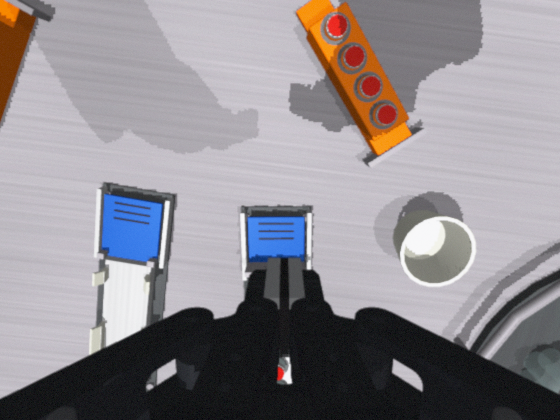

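The wrist view is mirrored, with up pointing towards the robot. Latch 1 is at (276,235) between the guides, latch 2 at (132,228), the cup at (437,250), and the fingers at (283,265). Now I'll measure the blue plates in both the wrist and top views.

```bash
cat >> h.py <<'E'
def blue(im,seed,scale=4):
    b=cv2.resize(im,None,fx=scale,fy=scale,interpolation=cv2.INTER_CUBIC).astype(int)
    m=((b[...,2]-b[...,0]>50)&(b[...,2]-b[...,1]>30)).astype(np.uint8)
    m=cv2.morphologyEx(m,cv2.MORPH_CLOSE,np.ones((25,25)))
    n,l,s,_=cv2.connectedComponentsWithStats(m)
    k=l[int(seed[1]*scale),int(seed[0]*scale)]; assert k
    cn=max(cv2.findContours((l==k).astype(np.uint8),0,1)[0],key=cv2.contourArea)
    return (cn[:,0]+.5)/scale-.5
E
python3 - <<'E'
from h import *
import pickle
o,im=pickle.load(open("pics/w1.pkl","rb")); cw=par("wrist",o); ct=par("top"); top=np.load("pics/top0.npy")
print("tcp px",proj(o["position"],cw))
for nm,i,c,s in [("L1 wrist",im,cw,(260,218)),("L2 wrist",im,cw,(132,240)),("L1 top",top,ct,(228,228)),("L2 top",top,ct,(285,226))]:
    q=blue(i,s); 
    for z in (.017,):
        w=np.array([onz(u,v,z,c)[:2] for u,v in q])*1000
        r=cv2.minAreaRect(w.astype(np.float32)); print(nm,z,np.round(r[0],1),np.round(r[1],1),round(r[2],1)); print(np.round(cv2.boxPoints(r),1).tolist())
# triangulate lane 2 plate rear corners between views
E
```

```text
tcp px [[282.87654842 280.25895575]]
L1 wrist 0.017 [475.5 189.7] [50.  59.2] 7.5
[[446.8999938964844, 215.8000030517578], [454.6000061035156, 157.10000610351562], [504.20001220703125, 163.60000610351562], [496.5, 222.3000030517578]]
L2 wrist 0.017 [483.3  41.2] [59.2 67.3] 86.9
[[448.1000061035156, 13.399999618530273], [515.2999877929688, 9.800000190734863], [518.5, 68.9000015258789], [451.20001220703125, 72.5]]
L1 top 0.017 [483.8 189.7] [65.3 59.6] 7.6
[[447.5, 214.89999389648438], [455.3999938964844, 155.8000030517578], [520.0999755859375, 164.39999389648438], [512.2000122070312, 223.5]]
L2 top 0.017 [484.5  40.1] [59.7 68.1] 86.7
[[448.8999938964844, 12.199999809265137], [516.7999877929688, 8.300000190734863], [520.2000122070312, 67.9000015258789], [452.20001220703125, 71.80000305175781]]
```

```bash
python3 -m inch '[[[-0.1,-0.02,0.1],[0,0,-0.01]],[[-0.2,-0.04,0.2],[0,0,-0.01]],[[-0.3,-0.06,0.3],[0,0,-0.01]],[[-0.4,-0.08,0.4],[0,0,-0.01]],[[-0.5,-0.1,0.5],[0,0,-0.01]],[[-0.6,-0.1,0.6],[0,0,-0.01]],[[-0.65,-0.1,0.7],[0,0,-0.01]],[[-0.65,-0.1,0.8],[0,0,-0.01]],[[-0.65,-0.1,0.9],[0,0,-0.01]],[[-0.65,-0.1,1],[0,0,-0.01]]]'
python3 -m inch '[[[0,0,0.1],[0,0,0]],[[0,0,0.2],[0,0,0]],[[0,0,0.3],[0,0,0]],[[0,0,0.4],[0,0,0]],[[0,0,0.5],[0,0,0]],[[0,0,0.6],[0,0,0]],[[0,0,0.7],[0,0,0]],[[0,0,0.8],[0,0,0]],[[0,0,0.9],[0,0,0]],[[0,0,1],[0,0,0]]]'
python3 - <<'E'
from h import *
o=manip.get_obs();T=np.load("pics/top0.npy")
print(o["position"].round(4),o["ee_rot"].round(4))
im=manip.camera("wrist"); im2=manip.camera("top"); save(np.hstack([im[150:420,130:430],cv2.resize(im2[150:250,190:250],(162,270),interpolation=2)]),"w2.png")
E
```

```text
clock: 5.2
position: [0.4696, 0.1898, 0.1506]
ee_rot: [-0.067, 0.998, 0.0, -0.0]
ft_force: [0.5, -0.9, 0.4]
grip_width: -0.0
grasp_force: 0.0
clock: 6.2
position: [0.4699, 0.1897, 0.0706]
ee_rot: [-0.066, 0.998, 0.0, 0.0]
ft_force: [-0.1, 0.2, 0.7]
grip_width: 0.002
grasp_force: 0.0
[0.4699 0.1897 0.0706] [-0.0664  0.9978  0.      0.    ]
```

View pics/w2.png

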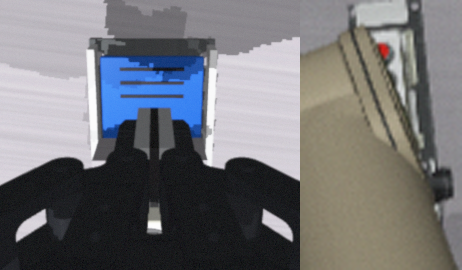

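The fingers are centred over latch 1's plate, at about column 153 against the plate centre of 152. Pressing now.

```bash
python3 -m inch '[[[0,0,0.15],[0,0,0]],[[0,0,0.3],[0,0,0]],[[0,0,0.45],[0,0,0]],[[0,0,0.58],[0,0,0]],[[0,0,0.65],[0,0,0]],[[0,0,0.69],[0,0,0]],[[0,0,0.73],[0,0,0]],[[0,0,0.77],[0,0,0]],[[0,0,0.8],[0,0,0]],[[0,0,0.8],[0,0,0]]]'
```

```text
clock: 7.3
position: [0.4695, 0.1895, 0.0075]
ee_rot: [-0.066, 0.998, -0.0, -0.0]
ft_force: [-5.5, -2.2, 8.9]
grip_width: -0.003
grasp_force: 4.4
```

```bash
python3 -m inch '[[[0,0,0.015],[0,0,0]],[[-0.04,0,0.015],[0,0,0]],[[-0.09,0,0.015],[0,0,0]],[[-0.14,0,0.015],[0,0,0]],[[-0.19,0,0.015],[0,0,0]],[[-0.24,0,0.015],[0,0,0]],[[-0.29,0,0.015],[0,0,0]],[[-0.34,0,0.015],[0,0,0]],[[-0.39,0,0.015],[0,0,0]],[[-0.43,0,0.015],[0,0,0]]]'
```

```text
clock: 8.3
position: [0.5027, 0.1945, 0.0065]
ee_rot: [-0.067, 0.998, 0.0, -0.001]
ft_force: [-10.5, -1.1, 12.3]
grip_width: 0.0
grasp_force: 6.5
```

```bash
python3 -m inch '[[[-0.02,0,0],[0,0,0]],[[-0.04,0,0],[0,0,0]],[[-0.05,0,0],[0,0,0]],[[-0.06,0,0],[0,0,0]],[[-0.07,0,0],[0,0,0]],[[-0.08,0,0],[0,0,0]],[[-0.09,0,0],[0,0,0]],[[-0.1,0,0],[0,0,0]],[[-0.1,0,0],[0,0,0]],[[-0.1,0,0],[0,0,0]]]'
```

```text
clock: 9.3
position: [0.5107, 0.1956, 0.0065]
ee_rot: [-0.067, 0.998, 0.0, -0.001]
ft_force: [-8.4, -0.9, 10.8]
grip_width: 0.004
grasp_force: 5.5
```

```bash
python3 -m inch '[[[-0.01,0,0],[0,0,0]],[[-0.02,0,0],[0,0,0]],[[-0.03,0,0],[0,0,0]],[[-0.03,0,0],[0,0,0]],[[-0.04,0,0],[0,0,0]],[[-0.04,0,0],[0,0,0]],[[-0.05,0,0],[0,0,0]],[[-0.05,0,0],[0,0,0]],[[-0.05,0,0],[0,0,0]],[[-0.05,0,0],[0,0,0]]]'
python3 - <<'E'
from h import *
im=manip.camera("scene"); np.save("pics/scene1.npy",im); save(cv2.resize(im[170:290,250:430],(720,480),interpolation=2),"s1.png")
E
```

```text
clock: 10.3
position: [0.5111, 0.1956, 0.0064]
ee_rot: [-0.067, 0.998, -0.0, -0.005]
ft_force: [-30.2, -7.0, 30.8]
grip_width: 0.0
grasp_force: 20.4
```

View pics/s1.png

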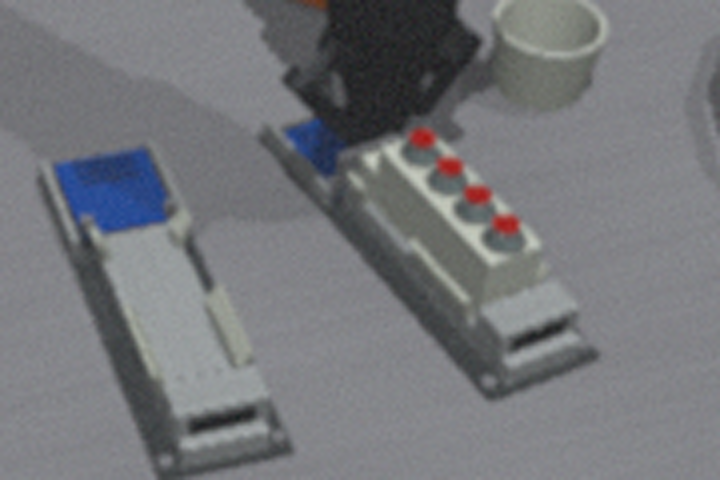

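The rack sits against the bridge and stop, at (520,300) in the crop, and the push force jumped to 30 N, so it is home. Backing off, then lifting.

```bash
python3 -m inch '[[[0.05,0,0],[0,0,0]],[[0.1,0,0],[0,0,0]],[[0.14,0,0],[0,0,0]],[[0.14,0,-0.1],[0,0,0]],[[0.14,0,-0.25],[0,0,0]],[[0.14,0,-0.4],[0,0,0]],[[0.14,0,-0.6],[0,0,0]],[[0.14,0,-0.8],[0,0,0]],[[0.14,0,-1],[0,0,0]],[[0.14,0,-1],[0,0,0]]]'
python3 -m inch '[[[0.1,-0.1,-0.1],[0,0,0]],[[0.2,-0.2,-0.2],[0,0,0]],[[0.3,-0.3,-0.3],[0,0,0]],[[0.4,-0.4,-0.4],[0,0,0]],[[0.5,-0.5,-0.5],[0,0,0]],[[0.6,-0.6,-0.6],[0,0,0]],[[0.7,-0.7,-0.7],[0,0,0]],[[0.7,-0.8,-0.8],[0,0,0]],[[0.7,-0.9,-0.9],[0,0,0]],[[0.7,-1,-1],[0,0,0]]]' 1
python3 - <<'E'
from h import *
im=manip.camera("wrist"); save(im,"w3.png")
top=manip.camera("top"); np.save("pics/top1.npy",top); c=par("top")
q=blue(top,(228,228)); w=np.array([onz(u,v,.017,c)[:2] for u,v in q])*1000
r=cv2.minAreaRect(w.astype(np.float32)); print(np.round(r[0],1),np.round(r[1],1))
save(np.hstack([cv2.resize(im[0:420],(480,360)),cv2.resize(top[145:245,200:250],(180,360),interpolation=2)]),"c3.png")
E
```

```text
clock: 11.35
position: [0.5058, 0.1949, 0.0885]
ee_rot: [-0.066, 0.998, 0.001, 0.001]
ft_force: [-0.2, 0.9, 0.5]
grip_width: 0.001
grasp_force: 0.0
clock: 12.35
position: [0.4602, 0.1071, 0.1665]
ee_rot: [-0.066, 0.998, -0.0, -0.0]
ft_force: [-0.1, -0.1, -0.0]
grip_width: 1.004
grasp_force: 0.0Traceback (most recent call last):
  File "<stdin>", line 4, in <module>
  File "h.py", line 30, in blue
    k=l[int(seed[1]*scale),int(seed[0]*scale)]; assert k
                                                       ^
AssertionError
```

```bash
python3 -m inch '[[[0.03,-0.1,-0.02],[0,0,0]],[[0.06,-0.2,-0.04],[0,0,0]],[[0.1,-0.3,-0.06],[0,0,0]],[[0.13,-0.4,-0.08],[0,0,0]],[[0.16,-0.5,-0.1],[0,0,0]],[[0.2,-0.6,-0.12],[0,0,0]],[[0.23,-0.7,-0.14],[0,0,0]],[[0.26,-0.8,-0.16],[0,0,0]],[[0.3,-0.9,-0.18],[0,0,0]],[[0.33,-1,-0.2],[0,0,0]]]'
python3 -m inch '[[[0.03,-0.1,-0.02],[0,0,0]],[[0.06,-0.2,-0.04],[0,0,0]],[[0.1,-0.3,-0.06],[0,0,0]],[[0.13,-0.4,-0.08],[0,0,0]],[[0.16,-0.5,-0.1],[0,0,0]],[[0.2,-0.6,-0.12],[0,0,0]],[[0.23,-0.7,-0.14],[0,0,0]],[[0.26,-0.8,-0.16],[0,0,0]],[[0.3,-0.9,-0.18],[0,0,0]],[[0.33,-1,-0.2],[0,0,0]]]'
python3 -m inch '[[[0.03,-0.1,-0.02],[0,0,0]],[[0.06,-0.2,-0.04],[0,0,0]],[[0.1,-0.3,-0.06],[0,0,0]],[[0.13,-0.4,-0.08],[0,0,0]],[[0.16,-0.5,-0.1],[0,0,0]],[[0.2,-0.6,-0.12],[0,0,0]],[[0.23,-0.7,-0.14],[0,0,0]],[[0.26,-0.8,-0.16],[0,0,0]],[[0.3,-0.9,-0.18],[0,0,0]],[[0.33,-1,-0.2],[0,0,0]]]'
python3 -m inch '[[[0.03,-0.1,-0.02],[0,0,0.07]],[[0.06,-0.2,-0.04],[0,0,0.14]],[[0.1,-0.3,-0.06],[0,0,0.21]],[[0.13,-0.4,-0.08],[0,0,0.28]],[[0.16,-0.5,-0.1],[0,0,0.35]],[[0.2,-0.6,-0.12],[0,0,0.42]],[[0.23,-0.7,-0.14],[0,0,0.49]],[[0.26,-0.8,-0.16],[0,0,0.56]],[[0.3,-0.9,-0.18],[0,0,0.63]],[[0.33,-1,-0.2],[0,0,0.68]]]'
python3 - <<'E'
from h import *
import pickle
o=manip.get_obs(); im=manip.camera("wrist"); pickle.dump((o,im),open("pics/w4.pkl","wb"))
top=manip.camera("top"); np.save("pics/top2.npy",top)
a=cv2.resize(im[60:420],(560,360)); b=cv2.resize(top[145:245,200:250],(180,360),interpolation=2)
save(np.hstack([a,b]),"c4.png")
E
```

```text
clock: 13.45
position: [0.4441, 0.0242, 0.1822]
ee_rot: [-0.066, 0.998, 0.0, 0.0]
ft_force: [-0.0, -0.0, 1.0]
grip_width: 0.999
grasp_force: 0.0
clock: 14.45
position: [0.4285, -0.0586, 0.1982]
ee_rot: [-0.066, 0.998, 0.0, -0.0]
ft_force: [-0.5, 0.6, -0.6]
grip_width: 1.003
grasp_force: 0.0
clock: 15.45
position: [0.413, -0.1415, 0.2142]
ee_rot: [-0.066, 0.998, 0.0, 0.0]
ft_force: [0.4, -0.3, 0.4]
grip_width: 1.0
grasp_force: 0.0
clock: 16.45
position: [0.3973, -0.2243, 0.2302]
ee_rot: [0.2, 0.98, 0.0, -0.0]
ft_force: [0.0, -0.3, -0.2]
grip_width: 1.003
grasp_force: 0.0
```

View pics/c4.png

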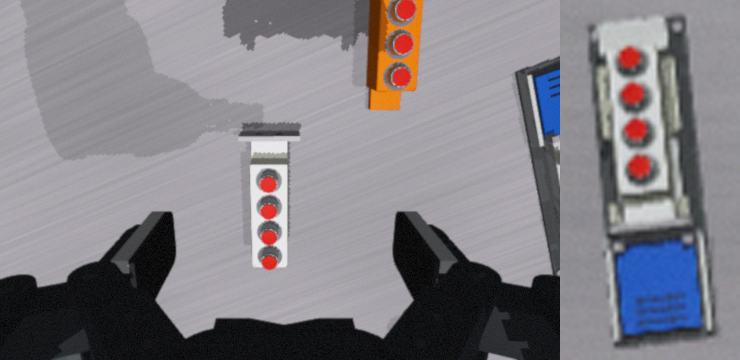

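Lane 1 (right panel) shows the rack home, with the blue plate up and teeth at its rear. The wrist view shows white rack 2, with its plate at about (270,192) and caps from (268,244) to (269,321) in full-image pixels. It is nearly aligned with the tool; the orange look-alike is off to the right. Next I'll measure the caps from both views.

Run:
```python
from h import *
import pickle
o,im=pickle.load(open("pics/w4.pkl","rb")); cw=par("wrist",o); ct=par("top"); top=np.load("pics/top0.npy"); 
def reds(i,x0,x1,y0,y1):
    b=i.astype(int); m=((b[...,0]-b[...,1]>70)&(b[...,0]-b[...,2]>70)&(b[...,1]<90)).astype(np.uint8); k=np.zeros_like(m); k[y0:y1,x0:x1]=m[y0:y1,x0:x1]
    n,l,s,c=cv2.connectedComponentsWithStats(k); c=c[s[:,4]>8]; return c[1:][np.argsort(c[1:,1])]
rw=reds(im,250,290,220,345); rt=reds(top,385,430,195,262)[::-1]; print(rw.round(1),rt.round(1))
P=np.array([tri([(*a,cw),(*b,ct)]) for a,b in zip(rw,rt)]); print("tri",P.round(4))
Q=np.array([onz(*a,.057,cw) for a in rw]); Qt=np.array([onz(*a,.057,ct) for a in rt]); print(Q.round(4),Qt.round(4))
# end plate rear top edge ends & white top from wrist
g=cv2.cvtColor(im,cv2.COLOR_RGB2GRAY); print(g[170:225,270].tolist()); print(g[190:202:3,232:308].tolist())
d=Q[-1]-Q[0]; print("yaw",np.degrees(np.arctan2(d[1],d[0])),"pitch",np.linalg.norm(d)/3, "tool yaw",2*np.degrees(np.arctan2(o["ee_rot"][1],o["ee_rot"][0]))-180)
```

```text
[[267.9 244.1]
 [268.4 271.2]
 [268.6 297.2]
 [269.  322.1]] [[401.5 242.2]
 [405.3 232.6]
 [408.9 222.7]
 [412.6 213.4]]
tri [[ 0.4372 -0.258   0.052 ]
 [ 0.4618 -0.2683  0.0535]
 [ 0.488  -0.2795  0.051 ]
 [ 0.5117 -0.2893  0.0537]]
[[ 0.4354 -0.2566  0.057 ]
 [ 0.4603 -0.2671  0.057 ]
 [ 0.4851 -0.2777  0.057 ]
 [ 0.5098 -0.2882  0.057 ]] [[ 0.4367 -0.2572  0.057 ]
 [ 0.4614 -0.2678  0.057 ]
 [ 0.487  -0.2781  0.057 ]
 [ 0.5111 -0.2886  0.057 ]]
[172, 171, 169, 169, 169, 170, 167, 169, 169, 172, 170, 168, 156, 128, 107, 108, 107, 107, 107, 98, 88, 70, 66, 64, 64, 77, 144, 188, 199, 204, 203, 219, 228, 232, 230, 232, 232, 231, 231, 232, 232, 232, 220, 187, 165, 160, 161, 156, 124, 102, 102, 101, 99, 110, 167]
[[165, 167, 164, 168, 159, 154, 147, 151, 156, 148, 125, 104, 97, 98, 96, 86, 92, 88, 88, 91, 90, 87, 89, 97, 97, 92, 89, 88, 92, 94, 93, 88, 90, 96, 95, 93, 87, 88, 88, 89, 97, 93, 92, 92, 94, 99, 93, 88, 90, 86, 91, 90, 90, 91, 90, 92, 96, 92, 86, 85, 88, 92, 92, 91, 91, 99, 107, 151, 174, 175, 175, 174, 172, 168, 170, 169], [159, 154, 146, 151, 149, 149, 142, 118, 84, 66, 6
[... 416 characters left out ...]
1, 144, 144, 144, 145, 141, 144, 142, 146, 145, 144, 149, 147, 161, 169, 168, 169, 169, 169, 168, 169, 167, 170, 168, 171, 170, 171, 168, 168, 168, 167, 169, 170, 169, 170, 168, 169, 170, 171, 172, 170, 169, 170, 169, 171, 169, 170, 169], [169, 170, 170, 167, 168, 172, 186, 196, 197, 197, 196, 198, 199, 199, 198, 197, 197, 196, 198, 199, 197, 201, 198, 199, 200, 201, 199, 199, 201, 202, 198, 201, 199, 200, 199, 200, 197, 200, 204, 202, 198, 199, 199, 201, 203, 198, 201, 198, 198, 200, 201, 201, 200, 201, 200, 201, 198, 203, 199, 200, 201, 203, 201, 200, 202, 201, 200, 191, 180, 170, 168, 168, 165, 166, 164, 168]]
yaw -22.975819176769168 pitch 0.026970187262768588 tool yaw -23.117295023817377
```

Run:
```python
from h import *
import pickle
o,im=pickle.load(open("pics/w4.pkl","rb")); cw=par("wrist",o)
th=np.radians(-23.05); u=np.array([np.cos(th),np.sin(th)]); n=np.array([-u[1],u[0]])
for nm,v,z,x in [("rear top",195.7,.026,-69),("front top",201.3,.026,-64),("block rear top",223.5,.044,-46)]:
    p=onz(270,v,z,cw)[:2]; print(nm,p.round(4),"rackpoint along",p@u*1000-x)
Q=np.array([onz(*a,.057,cw) for a in np.array([[267.9,244.1],[269,322.1]])]); 
print("caps",(Q[:,:2]@u*1000).round(1),"lateral",(Q[:,:2]@n*1000).round(1), "plate lateral",[ (onz(c,199,.026,cw)[:2]@n*1000).round(1) for c in (238,299.5)])
g=cv2.cvtColor(im,cv2.COLOR_RGB2GRAY); print(g[285,245:295].tolist(), [(onz(c,285,.044,cw)[:2]@n*1000).round(1) for c in (250,288)])
print("tcp",o["position"][:2]@u*1000,o["position"][:2]@n*1000)
```

```text
rear top [ 0.4005 -0.2404] rackpoint along 531.6056549482339
front top [ 0.4056 -0.2426] rackpoint along 532.1952317210919
block rear top [ 0.4215 -0.2489] rackpoint along 531.2885459945678
caps [501.1 582. ] lateral [-65.6 -65.6] plate lateral [np.float64(-95.6), np.float64(-35.7)]
[142, 138, 146, 144, 145, 153, 197, 227, 232, 232, 230, 232, 230, 212, 177, 152, 141, 121, 94, 83, 90, 86, 88, 89, 90, 90, 90, 92, 95, 90, 82, 79, 84, 132, 186, 223, 228, 233, 233, 233, 232, 225, 166, 116, 142, 160, 163, 162, 164, 165] [np.float64(-84.4), np.float64(-46.9)]
tcp 453.3832030530662 -50.79971324002222
```

```bash
python3 -m inch '[[[-0.1,-0.03,0.1],[0,0,0]],[[-0.2,-0.06,0.2],[0,0,0]],[[-0.3,-0.1,0.3],[0,0,0]],[[-0.4,-0.13,0.4],[0,0,0]],[[-0.5,-0.16,0.5],[0,0,0]],[[-0.6,-0.185,0.6],[0,0,0]],[[-0.7,-0.185,0.7],[0,0,0]],[[-0.8,-0.185,0.8],[0,0,0]],[[-0.9,-0.185,0.9],[0,0,0]],[[-0.98,-0.185,1],[0,0,0]]]'
python3 -m inch '[[[0,0,0.1],[0,0,0]],[[0,0,0.2],[0,0,0]],[[0,0,0.3],[0,0,0]],[[0,0,0.4],[0,0,0]],[[0,0,0.5],[0,0,0]],[[0,0,0.6],[0,0,0]],[[0,0,0.7],[0,0,0]],[[0,0,0.8],[0,0,0]],[[0,0,0.9],[0,0,0]],[[0,0,1],[0,0,0]]]'
python3 -m inch '[[[0,0,0.1],[0,0,0]],[[0,0,0.2],[0,0,0]],[[0,0,0.3],[0,0,0]],[[0,0,0.4],[0,0,0]],[[0,0,0.5],[0,0,0]],[[0,0,0.6],[0,0,0]],[[0,0,0.7],[0,0,0]],[[0,0,0.77],[0,0,0]],[[0,0,0.79],[0,0,0]],[[0,0,0.79],[0,0,0]]]'
python3 -m inch '[[[0,0,0],[0,0,0]],[[0,0,0],[0,0,0]],[[0,0,0],[0,0,0]],[[0,0,0],[0,0,0]],[[0,0,0],[0,0,0]],[[0,0,0],[0,0,0]],[[0,0,0],[0,0,0]],[[0,0,0],[0,0,0]],[[0,0,0],[0,0,0]],[[0,0,0],[0,0,0]]]' 0 50
```

```text
clock: 17.55
position: [0.4645, -0.2675, 0.1495]
ee_rot: [0.198, 0.98, 0.0, -0.0]
ft_force: [-0.3, 1.3, 0.5]
grip_width: 1.002
grasp_force: 0.0
clock: 18.55
position: [0.464, -0.2678, 0.0694]
ee_rot: [0.199, 0.98, 0.0, -0.0]
ft_force: [0.5, 1.1, -0.3]
grip_width: 1.001
grasp_force: 0.0
clock: 19.55
position: [0.4639, -0.2678, 0.0067]
ee_rot: [0.199, 0.98, 0.0, -0.0]
ft_force: [0.8, 0.2, 0.5]
grip_width: 1.001
grasp_force: 0.0
clock: 20.55
position: [0.4642, -0.268, 0.0073]
ee_rot: [0.199, 0.98, 0.0, 0.0]
ft_force: [-0.9, 0.8, 8.0]
grip_width: 0.418
grasp_force: 51.3
```

```bash
python3 -m inch '[[[0,0,-0.05],[0,0,0]],[[0,0,-0.2],[0,0,0]],[[0,0.05,-0.4],[0,0,0]],[[0,0.15,-0.6],[0,0,0]],[[0.02,0.3,-0.8],[0,0,0]],[[0.04,0.45,-0.95],[0,0,0]],[[0.06,0.6,-1],[0,0,0]],[[0.08,0.75,-1],[0,0,0]],[[0.09,0.88,-1],[0,0,0]],[[0.09,1,-1],[0,0,0]]]'
python3 -m inch '[[[0.01,0.1,0],[0,0,0]],[[0.02,0.2,0],[0,0,0]],[[0.03,0.3,0],[0,0,0]],[[0.04,0.4,0],[0,0,0]],[[0.05,0.5,0],[0,0,0]],[[0.05,0.6,0],[0,0,0]],[[0.06,0.7,0],[0,0,0]],[[0.07,0.8,0],[0,0,0]],[[0.08,0.9,0],[0,0,0]],[[0.09,1,0],[0,0,0]]]'
python3 -m inch '[[[0.01,0.1,0],[0,0,0]],[[0.02,0.2,0],[0,0,0]],[[0.03,0.3,0],[0,0,0]],[[0.04,0.4,0],[0,0,0]],[[0.05,0.5,0],[0,0,0]],[[0.05,0.6,0],[0,0,0]],[[0.06,0.7,0],[0,0,0]],[[0.07,0.8,0],[0,0,0]],[[0.08,0.9,0],[0,0,0]],[[0.09,1,0],[0,0,0]]]'
```

```text
clock: 21.55
position: [0.4886, -0.1903, 0.0868]
ee_rot: [0.199, 0.98, 0.0, -0.0]
ft_force: [-0.1, -0.1, -4.5]
grip_width: 0.414
grasp_force: 50.5
clock: 22.55
position: [0.5134, -0.1142, 0.0869]
ee_rot: [0.199, 0.98, 0.0, -0.0]
ft_force: [0.4, 0.0, -4.2]
grip_width: 0.416
grasp_force: 50.5
clock: 23.55
position: [0.538, -0.0377, 0.0869]
ee_rot: [0.199, 0.98, 0.0, -0.0]
ft_force: [0.3, -0.4, -4.3]
grip_width: 0.416
grasp_force: 50.5
```

```bash
python3 -m inch '[[[0.01,0.1,0],[0,0,-0.05]],[[0.02,0.2,0],[0,0,-0.1]],[[0.03,0.3,0],[0,0,-0.15]],[[0.04,0.4,0],[0,0,-0.2]],[[0.05,0.5,0],[0,0,-0.25]],[[0.06,0.62,0],[0,0,-0.3]],[[0.07,0.74,0],[0,0,-0.35]],[[0.08,0.86,0],[0,0,-0.4]],[[0.09,0.97,0],[0,0,-0.44]],[[0.09,0.97,0],[0,0,-0.44]]]'
python3 - <<'E'
from h import *
import pickle
o=manip.get_obs(); im=manip.camera("wrist"); pickle.dump((o,im),open("pics/w5.pkl","wb"));s=manip.camera("scene"); np.save("pics/scene5.npy",s)
print(o["position"].round(4),o["ee_rot"].round(4),"yaw",2*np.degrees(np.arctan2(o["ee_rot"][1],o["ee_rot"][0]))-180)
save(np.hstack([cv2.resize(im[:300],(400,214)),cv2.resize(s[170:300,210:390],(400,289),interpolation=2)[:214]]),"c5.png")
cw=par("wrist",o)
print(proj(np.array([[*(o["position"][:2]-.0665*np.array([.9984,-.0558])),o["position"][2]-.009+.026]]),cw))
E
```

```text
clock: 24.55
position: [0.5618, 0.0377, 0.0868]
ee_rot: [0.026, 1.0, 0.0, 0.0]
ft_force: [0.1, 0.3, -4.7]
grip_width: 0.413
grasp_force: 50.5
[0.5618 0.0377 0.0868] [2.610e-02 9.997e-01 3.000e-04 0.000e+00] yaw -2.985879299330975
[[284.21936927 120.69591546]]
```

View pics/c5.png

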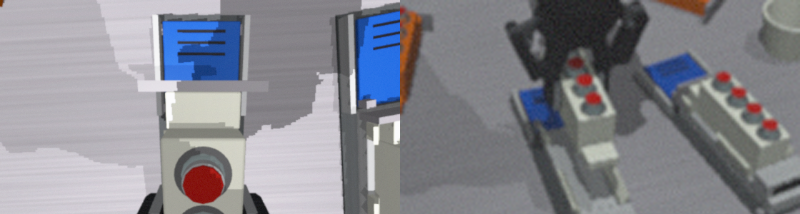

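The rack hangs aligned: its end plate is at about (284,120) full-image, as predicted, and it is over lane 2, whose blue plate is behind and below at about (283,70). I'll re-measure the lane from here.

Run:
```python
from h import *
import pickle
o,im=pickle.load(open("pics/w5.pkl","rb")); cw=par("wrist",o)
q=blue(im,(270,60)); w=np.array([onz(u,v,.017,cw)[:2] for u,v in q])*1000
r=cv2.minAreaRect(w.astype(np.float32)); print(np.round(r[0],1),np.round(r[1],1),r[2],np.round(cv2.boxPoints(r),1).tolist())
p=o["position"][:2]*1000
for a in (-3.0,-3.2):
    t=np.radians(a);u=np.array([np.cos(t),np.sin(t)]);n=np.array([-u[1],u[0]]); print(a,"lateral tcp-lane",p@n-np.array(r[0])@n, "vs prior",p@n-np.array([589.7,34.7])@n, "along",(p-[589.7,34.7])@u)
# rack lateral in tool: plate ends
g=cv2.cvtColor(im,cv2.COLOR_RGB2GRAY); print(g[121,185:205].tolist(),g[121,365:385].tolist())
```

```text
[471.7  41.2] [58.3 42.8] 87.00370788574219 [[448.79998779296875, 13.199999809265137], [491.5, 11.0], [494.5, 69.19999694824219], [451.79998779296875, 71.4000015258789]]
-3.0 lateral tcp-lane 1.166890405287262 vs prior 1.488102110731134 along -28.003698248645478
-3.2 lateral tcp-lane 1.4818073532004377 vs prior 1.3903418957806934 along -28.008722086271433
[184, 185, 188, 186, 186, 185, 185, 201, 221, 225, 225, 224, 225, 224, 227, 225, 226, 226, 226, 227] [146, 147, 147, 147, 148, 149, 147, 148, 143, 146, 141, 135, 131, 130, 132, 129, 129, 131, 129, 131]
```

```bash
python3 -m inch '[[[0,-0.016,0.05],[0,0,0]],[[0,-0.016,0.15],[0,0,0]],[[0,-0.016,0.25],[0,0,0]],[[0,-0.016,0.35],[0,0,0]],[[0,-0.016,0.45],[0,0,0]],[[0,-0.016,0.53],[0,0,0]],[[0,-0.016,0.6],[0,0,0]],[[0,-0.016,0.66],[0,0,0]],[[0,-0.016,0.7],[0,0,0]],[[0,-0.016,0.72],[0,0,0]]]'
python3 -m inch '[[[0,0,0.005],[0,0,0]],[[0,0,0.01],[0,0,0]],[[0,0,0.015],[0,0,0]],[[0,0,0.02],[0,0,0]],[[0,0,0.025],[0,0,0]],[[0,0,0.03],[0,0,0]],[[0,0,0.035],[0,0,0]],[[0,0,0.04],[0,0,0]],[[0,0,0.045],[0,0,0]],[[0,0,0.045],[0,0,0]]]'
```

```text
clock: 25.65
position: [0.5614, 0.0346, 0.029]
ee_rot: [0.028, 1.0, 0.0, -0.0]
ft_force: [0.0, -0.0, -4.6]
grip_width: 0.414
grasp_force: 50.5
clock: 26.65
position: [0.5614, 0.0346, 0.0256]
ee_rot: [0.028, 1.0, 0.0, -0.0]
ft_force: [0.4, -0.1, -4.3]
grip_width: 0.416
grasp_force: 50.5
```

```bash
python3 -m inch '[[[0,0.01,0],[0,0,0]],[[0,0.02,0],[0,0,0]],[[0,0.02,0],[0,0,0]],[[0,0.02,0.004],[0,0,0]],[[0,0.02,0.008],[0,0,0]],[[0,0.02,0.012],[0,0,0]],[[0,0.02,0.015],[0,0,0]],[[0,0.02,0.015],[0,0,0]],[[0,0.02,0.015],[0,0,0]],[[0,0.02,0.015],[0,0,0]]]'
```

```text
clock: 27.65
position: [0.5616, 0.0362, 0.0253]
ee_rot: [0.028, 1.0, 0.0, 0.0]
ft_force: [-4.7, 0.2, 7.9]
grip_width: 0.415
grasp_force: 52.1
```

```bash
python3 -m inch '[[[0,0,0],[0,0,0]],[[0,0,0],[0,0,0]],[[0,0,0],[0,0,0]],[[0,0,-0.05],[0,0,0]],[[0,0,-0.15],[0,0,0]],[[0,0,-0.3],[0,0,0]],[[0,0,-0.5],[0,0,0]],[[0,0,-0.7],[0,0,0]],[[0,0,-0.9],[0,0,0]],[[0,0,-1],[0,0,0]]]' 0.65
python3 -m inch '[[[0.1,0,-0.1],[0,0,0]],[[0.2,0,-0.2],[0,0,0]],[[0.3,0,-0.2],[0,0,0]],[[0.4,0,-0.2],[0,0,0]],[[0.5,0,-0.2],[0,0,0]],[[0.6,0,-0.2],[0,0,0]],[[0.7,0,-0.2],[0,0,0]],[[0.8,0,-0.2],[0,0,0]],[[0.9,0,-0.2],[0,0,0]],[[1,0,-0.2],[0,0,0]]]' 0 20
python3 - <<'E'
from h import *
import pickle
o=manip.get_obs(); im=manip.camera("wrist"); pickle.dump((o,im),open("pics/w6.pkl","wb"));s=manip.camera("scene")
print(o["position"].round(4),"yaw",2*np.degrees(np.arctan2(o["ee_rot"][1],o["ee_rot"][0]))-180)
p=o["position"][:2]*1000;t=np.radians(-3.2);u=np.array([np.cos(t),np.sin(t)]);n=np.array([-u[1],u[0]]); d=p-[589.7,34.7]; print("lane",d@u,d@n)
save(np.hstack([cv2.resize(im[:300],(400,214)),cv2.resize(s[200:300,210:400],(400,211),interpolation=2)[:214]] if 0 else [cv2.resize(im,(400,300)),cv2.resize(s[180:300,220:380],(400,300),interpolation=2)]),"c6.png")
E
```

```text
clock: 28.65
position: [0.5624, 0.0362, 0.1068]
ee_rot: [0.028, 1.0, 0.0, 0.001]
ft_force: [-0.2, -0.1, 0.1]
grip_width: 0.652
grasp_force: 0.0
clock: 29.65
position: [0.481, 0.0406, 0.1205]
ee_rot: [0.028, 1.0, 0.0, 0.0]
ft_force: [-0.3, -0.8, 0.3]
grip_width: -0.001
grasp_force: 0.0
[0.481  0.0406 0.1205] yaw -3.190909712288658
lane -108.89733288571539 -0.1622632613878654
```

View pics/c6.png

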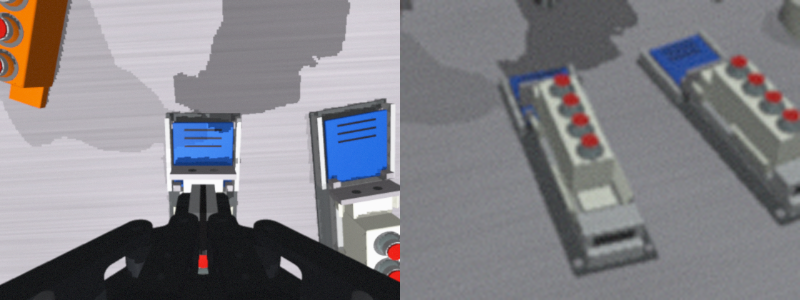

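Rack 2 stands seated in lane 2, with its end plate at about (205,172) in the left panel, short of the teeth, and the fingers centred. Pressing latch 2.

```bash
python3 -m inch '[[[0.05,0,0.05],[0,0,0]],[[0.1,0,0.15],[0,0,0]],[[0.16,0,0.25],[0,0,0]],[[0.16,0,0.35],[0,0,0]],[[0.16,0,0.45],[0,0,0]],[[0.16,0,0.55],[0,0,0]],[[0.16,0,0.7],[0,0,0]],[[0.16,0,0.8],[0,0,0]],[[0.16,0,0.9],[0,0,0]],[[0.16,0,1],[0,0,0]]]'
python3 -m inch '[[[0,0,0.1],[0,0,0]],[[0,0,0.17],[0,0,0]],[[0,0,0.23],[0,0,0]],[[0,0,0.27],[0,0,0]],[[0,0,0.31],[0,0,0]],[[0,0,0.35],[0,0,0]],[[0,0,0.38],[0,0,0]],[[0,0,0.41],[0,0,0]],[[0,0,0.43],[0,0,0]],[[0,0,0.43],[0,0,0]]]'
```

```text
clock: 30.75
position: [0.4689, 0.0413, 0.0398]
ee_rot: [0.028, 1.0, -0.0, -0.0]
ft_force: [0.1, -0.8, -0.5]
grip_width: 0.004
grasp_force: 0.0
clock: 31.75
position: [0.4689, 0.0413, 0.0064]
ee_rot: [0.028, 1.0, 0.0, -0.0]
ft_force: [-3.9, -0.6, 10.1]
grip_width: 0.001
grasp_force: 4.7
```

```bash
python3 -m inch '[[[-0.03,0,0],[0,0,0]],[[-0.08,0,0],[0,0,0]],[[-0.13,0,0],[0,0,0]],[[-0.18,0,0],[0,0,0]],[[-0.23,0,0],[0,0,0]],[[-0.28,0,0],[0,0,0]],[[-0.33,0,0],[0,0,0]],[[-0.38,0,0],[0,0,0]],[[-0.42,0,0],[0,0,0]],[[-0.45,0,0],[0,0,0]]]'
python3 -m inch '[[[-0.01,0,0],[0,0,0]],[[-0.02,0,0],[0,0,0]],[[-0.03,0,0],[0,0,0]],[[-0.04,0,0],[0,0,0]],[[-0.05,0,0],[0,0,0]],[[-0.06,0,0],[0,0,0]],[[-0.07,0,0],[0,0,0]],[[-0.08,0,0],[0,0,0]],[[-0.08,0,0],[0,0,0]],[[-0.08,0,0],[0,0,0]]]'
```

```text
clock: 32.75
position: [0.503, 0.0396, 0.006]
ee_rot: [0.028, 1.0, 0.0, -0.002]
ft_force: [-12.7, 0.5, 14.2]
grip_width: -0.001
grasp_force: 8.1
clock: 33.75
position: [0.5095, 0.0393, 0.0061]
ee_rot: [0.028, 1.0, 0.0, -0.002]
ft_force: [-10.2, 0.5, 12.4]
grip_width: 0.003
grasp_force: 6.7
```

```bash
python3 -m inch '[[[-0.01,0,0],[0,0,0]],[[-0.015,0,0],[0,0,0]],[[-0.02,0,0],[0,0,0]],[[-0.03,0,0],[0,0,0]],[[-0.035,0,0],[0,0,0]],[[-0.04,0,0],[0,0,0]],[[-0.045,0,0],[0,0,0]],[[-0.05,0,0],[0,0,0]],[[-0.05,0,0],[0,0,0]],[[-0.05,0,0],[0,0,0]]]'
```

```text
clock: 34.75
position: [0.5106, 0.0392, 0.006]
ee_rot: [0.028, 1.0, 0.001, -0.005]
ft_force: [-27.1, 1.0, 31.1]
grip_width: 0.0
grasp_force: 18.0
```

Home: the force rose and motion stopped, as on lane 1. Now back off, lift, and clear the view.

```bash
python3 -m inch '[[[0.05,0,0],[0,0,0]],[[0.1,0,0],[0,0,0]],[[0.14,0,0],[0,0,0]],[[0.14,0,-0.1],[0,0,0]],[[0.14,0,-0.25],[0,0,0]],[[0.14,0,-0.4],[0,0,0]],[[0.14,0,-0.6],[0,0,0]],[[0.14,0,-0.8],[0,0,0]],[[0.14,0,-1],[0,0,0]],[[0.14,0,-1],[0,0,0]]]'
python3 -m inch '[[[0.1,-0.1,-0.1],[0,0,0]],[[0.2,-0.2,-0.2],[0,0,0]],[[0.3,-0.3,-0.3],[0,0,0]],[[0.4,-0.4,-0.4],[0,0,0]],[[0.5,-0.5,-0.5],[0,0,0]],[[0.6,-0.6,-0.6],[0,0,0]],[[0.7,-0.7,-0.7],[0,0,0]],[[0.8,-0.8,-0.8],[0,0,0]],[[0.9,-0.9,-0.9],[0,0,0]],[[1,-1,-1],[0,0,0]]]'
python3 -m inch '[[[0,-0.1,0],[0,0,0]],[[0,-0.2,0],[0,0,0]],[[0,-0.3,0],[0,0,0]],[[0,-0.4,0],[0,0,0]],[[0,-0.5,0],[0,0,0]],[[0,-0.6,0],[0,0,0]],[[0,-0.7,0],[0,0,0]],[[0,-0.8,0],[0,0,0]],[[0,-0.9,0],[0,0,0]],[[0,-1,0],[0,0,0]]]'
python3 - <<'E'
from h import *
t=manip.camera("top");s=manip.camera("scene")
save(np.hstack([cv2.resize(t[140:250,195:310],(400,383),interpolation=2),cv2.resize(s[190:305,250:370],(400,383),interpolation=2)]),"c7.png")
E
```

```text
clock: 35.75
position: [0.505, 0.0396, 0.0882]
ee_rot: [0.028, 1.0, 0.001, 0.001]
ft_force: [0.5, 0.8, -0.2]
grip_width: 0.004
grasp_force: 0.0
clock: 36.75
position: [0.4188, -0.0363, 0.1658]
ee_rot: [0.028, 1.0, 0.0, -0.001]
ft_force: [0.5, 0.1, -0.3]
grip_width: -0.002
grasp_force: 0.0
clock: 37.75
position: [0.4152, -0.1166, 0.1661]
ee_rot: [0.028, 1.0, 0.0, 0.0]
ft_force: [-0.3, 0.2, 0.7]
grip_width: -0.001
grasp_force: 0.0
```

View pics/c7.png

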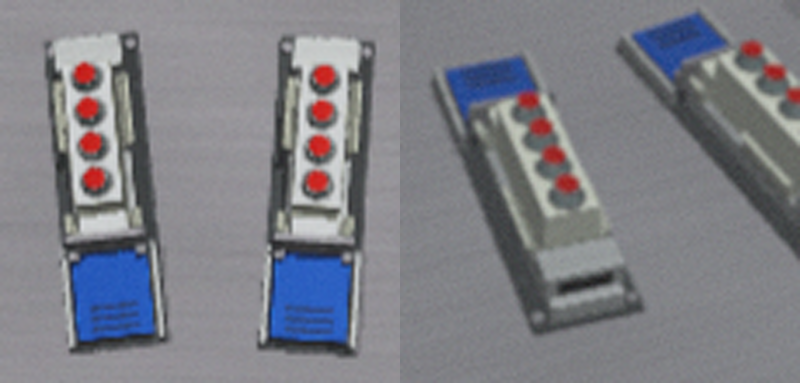

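Both racks look the same: home, with the latch plates up and the teeth behind the end plates at (75–150,255) and (280–350,255).

```bash
python3 -c "from workcell import manip; print(manip.hand_in())"
```

```text
the job is handed in; nothing more can be done
None
```

Both racks are home against their stops with the latches up behind their end plates, confirmed in the last top and scene pictures, and the job was handed in at about 38 s of the 54 s allowed.

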